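# Sound the load-cell well of a bench scale and lock the depth gauge

### The job

The bench scale on the counter has its weighing pan off and a depth gauge fixed across the well in its middle. Hold the gauge's probe by its blue head and lower it gently until its sprung tip rests on the bottom of the well, pressed in only a millimetre or two; then swing the red lock lever round to its stop to keep that height, and let go. Do not shift the scale or the other things on the counter.

Things in the scene. Friction and masses are not known exactly. Their poses are not given: they have to be found in the camera images.
- scale: White bench scale casing without its pan, 230 x 230 mm, 62 mm high, loose on the counter (2.6 kg); four rubber studs 8 mm high at its corners; a grey console 30 mm high with display and keys on its -x side, out to 180 mm from the centre. Origin: centre of the underside, z up.
- well (a point): Centre of the mouth of the 44 x 44 mm well in the middle of the casing's top, 62 mm above the counter. The well's bottom is an aluminium load cell; it lies 30 to 50 mm below this mouth, differs each time and is not measured: it must be felt.
- gauge: Depth gauge bridge, fixed: steel beam 200 mm long along its y axis, 24 mm wide, its underside 20 mm and top 40 mm above two feet that stand on the casing at y = +-88 mm. Origin: on the probe's axis at the level of the feet (62.5 mm above the counter), z up. Its axes are parallel to the scale's within 0.05 rad, its origin within 5 mm of the well's centre.
- probe: The gauge's probe, sliding vertically only: an upright round blue head, 28 mm diameter, 24 mm high, on a 12 mm steel rod through the beam. Origin: centre of the head, z up; at the start 169 to 192 mm above the counter. It stays where left: the slide drags with 5 N and the probe weighs about 2.6 N, so pushing it down takes about 2.5 N, lifting it about 7.6 N.
- probe_tip (a point): End of the probe's brass tip (9 mm diameter) when not pressed in, 122 mm below the head's centre. The tip gives upward into the rod against a spring of 2 N per mm from first touch (travel 10 mm). Wanted: pressed in 0.5 to 3 mm, that is 1 to 6 N on the bottom, or 3.5 to 8.5 N of downward push on the moving head; over 12 N on the bottom harms the load cell.
- lock (a joint): Angle of the red lock lever, rad. 0: open, lever along the gauge's +y axis, pointing away from the probe; grows counter-clockwise seen from above to the stop at 1.4, lever then nearly along the gauge's -x. Starts at 0 to 0.35; locked beyond 1.2. Stays where left (drag 0.12 N m, about 2 N at the post).
- lock_pivot (a point): The lock lever's vertical pivot, on the beam at x = 0, y = +70 mm of the gauge's frame, at the level of the lever's underside, 109 mm above the counter.
- lock_post (a point): On the axis of the lever's upright red post (12 mm diameter), 14 mm below its top, 137 mm above the counter. The post stands 36 mm free above the 6 mm thick lever, 70 mm from the pivot: in the gauge's frame at x = -70 sin(a), y = 70 + 70 cos(a) mm for lever angle a.
- weight: Brass calibration weight with a knob, 40 mm diameter, 61 mm high, 0.5 kg, standing. Origin: centre of its underside. Leave alone.
- tray: Small grey open tray, 90 x 70 x 25 mm. Origin: centre of its underside. Leave alone.
- driver: Screwdriver, 190 mm long, yellow handle, lying along its x axis. Origin: under its middle. Leave alone.

How it is judged:
By the outcome, as a careful person would: the job done as asked, in the order asked, and still so for the second after the job is handed in, with the robot touching nothing.
It also fails if it takes over 48 s, if anything falls off the work surface, if the arm or the gripper's body presses on something with over 40 N, if the wrist force passes 120 N, or if a joint passes its speed limit or range.

### The arm

A 7-joint arm with a two-finger parallel gripper is mounted at the origin on the work surface. World frame = base frame: x ahead of the robot, y to its left, z up, the work surface at z = 0. Lengths are in mm, angles in rad, forces in N, time in s.
With the tool pointing down it reaches from about 425 to 875 mm from the base axis. Payload 4.7 kg.
Tool frame: the origin (TCP) lies midway between the tips of the shut fingers; the grasp point (between the pads) lies 19 mm behind it; x points along the fingers, z is the direction in which the jaws open and shut, and the axes are right-handed (so a half turn about x gives the same grasp; the last joint's range is limited). The gripper opens to 87 mm and grips with 3 to 60 N. Pads are 19 mm wide; open, the fingers measure 117 mm over their backs; the gripper's body (75 mm by 190 mm) begins 51 mm behind the grasp point.
Start: joints at [1.238, 0.321, -0.07, 1.45, 0.023, 1.371, -0.057], TCP at [220.909, -611.33, 222.587] pointing down, gripper open.
Joint ranges: [-2.86, 2.86], [-0.3, 2.09], [-1.38, 1.24], [0.06, 2.45], [-1.56, 4.7], [0.09, 2.05], [-2.69, 2.69]. Speed limits (rad/s): [2.57, 2.57, 3.14, 3.14, 3.14, 3.14, 3.14].

### API

Orientations are given as a rotation vector (axis times angle).
In Python, from workcell import arm gives the robot as it stands. Calls block until the motion is done:
- arm.reach(position, orientation): joint-space move of the TCP to a pose.
- arm.movel(position, attitude=None, rate=150, max_force=None): straight line of the TCP; attitude=None keeps the orientation; rate is the mean speed in mm/s. With max_force (N) it stops when the force on the tool has changed by that much, and returns True; else False.
- arm.move_j(angles): joint-space move.
- arm.move_gripper(opening, f_grip=None): finger opening in mm; f_grip is the grip in N (None keeps the last); returns when the fingers have stopped.
- arm.wait(seconds).
- arm.ik(position, orientation): joint angles nearest the present ones, or None.
- arm.capture(name): name is "side" or "top" or "wrist"; returns the picture (384x512x3 uint8, red, green, blue); there is no depth.
- arm.camera_params(name): a dict with "K" (3x3 intrinsics, pixels), "k1" (the pictures are not rectified: a ray, as slopes to the right and down, at radius r is drawn at 1 + k1 r^2 times it, then the intrinsics apply), "R" (3x3) and "t" (3): a world point X has camera coordinates R X + t. Camera axes: x right, y down, z forward; pixel columns grow to the right and rows downward; lengths in mm; the calibration is good to about 2 mm. A picture is of the moment at which its call begins: read the wrist's pose just before it. camera_params takes no time and is no camera call; for the wrist camera it gives the pose at the moment of the call.
A pose or a line that the arm cannot do raises arm.PlanningError and nothing moves.
- arm.sign_off(): hands the job in, once; it reports no verdict.
Readings, each from a call of its own:
- arm.read_t(): time.
- arm.read_joint_positions(): joint angles.
- arm.read_dq(): joint speeds.
- arm.read_joint_efforts(): joint torques, N m.
- arm.read_ee_pos(): TCP position.
- arm.read_orientation(): TCP orientation.
- arm.read_wrist_force(): force on the tool from outside, world axes, zero at the start.
- arm.read_wrist_torque(): the same for the moment, N m.
- arm.read_finger_gap(): finger opening in mm.
Only numpy, scipy, OpenCV 4.12 (cv2) and the standard library are available. Lean on these libraries where they do the work, as an engineer would, in place of code of your own. Each camera call takes 0.05 s, during which the arm holds its last target.

## Working session

There is one attempt and no reset: what is moved stays moved. The work goes in short steps, each a Python script; the robot and the scene stay as the last script left them, time stands still between calls to the robot, and variables do not carry over. Pictures are saved under pics/ and viewed, and the job is handed in when it is done.

```bash
ls; mkdir -p pics; python3 - <<'E'
from workcell import arm
import cv2
for n in ("side","top","wrist"):
    p=arm.camera_params(n); im=arm.capture(n)
    cv2.imwrite(f"pics/a_{n}.png",im[:,:,::-1])
    print(n,p["K"],p["k1"],p["R"],p["t"])
print(arm.read_t(),arm.read_ee_pos(),arm.read_orientation(),arm.read_finger_gap())
E
```

```text
pics
side [[433.87571415   0.         257.22120612]
 [  0.         433.87571415 193.87741614]
 [  0.           0.           1.        ]] -0.1648445284577757 [[-0.75937724 -0.65059781 -0.00828846]
 [-0.38768941  0.46266776 -0.7972675 ]
 [ 0.5225353  -0.60221344 -0.60356924]] [482.99253407 290.95718346 794.4237536 ]
top [[416.36664534   0.         255.25407414]
 [  0.         416.36664534 195.6215759 ]
 [  0.           0.           1.        ]] 0.010736960308870704 [[ 0.01587454 -0.99985329 -0.00643439]
 [-0.97995504 -0.01427988 -0.1987063 ]
 [ 0.19858527  0.00945978 -0.98003796]] [ 72.76747398 590.30296291 899.56581665]
wrist [[276.63523321   0.         258.13899428]
 [  0.         276.63523321 193.60492106]
 [  0.           0.           1.        ]] -0.022787776286412167 [[ 0.34058003 -0.94021457 -0.00134723]
 [-0.91002531 -0.33000389  0.2509011 ]
 [-0.23634546 -0.08422589 -0.96801179]] [-649.42078187  -31.4379124   389.65903817]
0.15 [ 220.72128709 -610.95836625  221.75067403] [ 0.95079887  1.35474844 -0.94962013] 87.22284467941127
```

View pics/a_side.png

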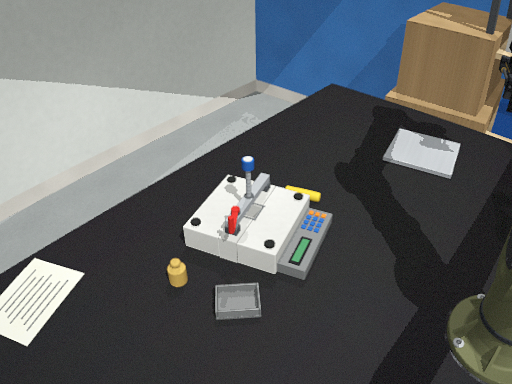

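View pics/a_top.png

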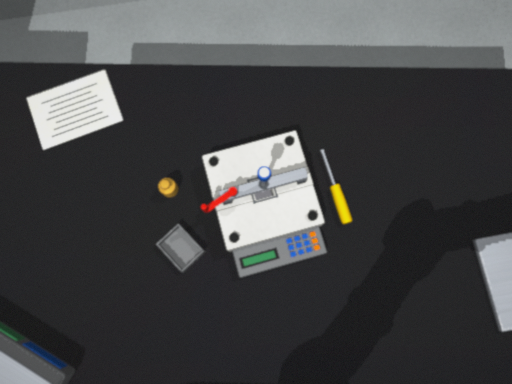

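View pics/a_wrist.png

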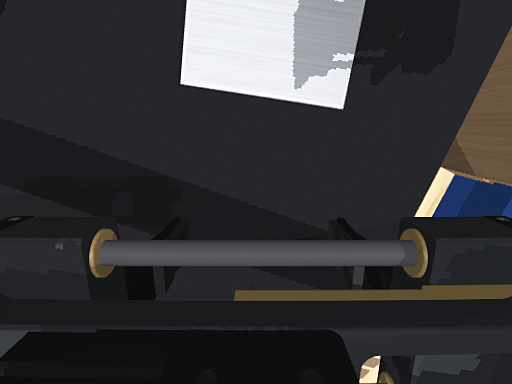

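The side view has the blue head at about (248,163) and the red post at (235,213). The top view has the head at (264,174), and the lever running from its pivot end (233,191) to the post (206,208). I'll measure these with masks in both views.

```bash
cat > h.py <<'E'
import numpy as np, cv2
def ray(p,uv):
    q=cv2.undistortPoints(np.array([[uv]],float),np.array(p["K"]),np.array([p["k1"],0,0,0.]))[0,0]
    R=np.array(p["R"]);t=np.array(p["t"])
    d=R.T@np.array([q[0],q[1],1]); return -R.T@t, d/np.linalg.norm(d)
def onz(p,uv,z):
    c,d=ray(p,uv); return c+d*(z-c[2])/d[2]
def tri(rs):
    A=0;b=0
    for c,d in rs:
        M=np.eye(3)-np.outer(d,d);A=A+M;b=b+M@c
    X=np.linalg.solve(A,b)
    return X,[np.linalg.norm((np.eye(3)-np.outer(d,d))@(X-c)) for c,d in rs]
def proj(p,X):
    return cv2.projectPoints(np.array([X],float),cv2.Rodrigues(np.array(p["R"]))[0],np.array(p["t"]),np.array(p["K"]),np.array([p["k1"],0,0,0.]))[0][0,0]
def comps(m,amin=5):
    n,l,s,c=cv2.connectedComponentsWithStats(m.astype(np.uint8),connectivity=8)
    return [(s[i],c[i],l==i) for i in range(1,n) if s[i,4]>=amin]
E
python3 - <<'E'
from h import *
for n in("side","top"):
    im=cv2.imread(f"pics/a_{n}.png"); h=cv2.cvtColor(im,cv2.COLOR_BGR2HSV).astype(int)
    H,S,V=h[...,0],h[...,1],h[...,2]
    print(n)
    for nm,m in(("red",((H<8)|(H>172))&(S>150)&(V>60)),("blue",(H>100)&(H<125)&(S>130)&(V>60))):
        for s,c,_ in comps(m):
            if 140<s[0]<340 and s[1]>100: print(nm,s,c.round(1))
    g=cv2.cvtColor(im,cv2.COLOR_BGR2GRAY)
    for s,c,_ in comps((g<60)[100:280,180:340],15):
        if s[4]<200: print("dark",s,c.round(1)+[180,100])
    x0,y0=(170,130) if n=="side" else (180,120)
    cv2.imwrite(f"pics/b_{n}.png",cv2.resize(im[y0:y0+150,x0:x0+180],None,fx=4,fy=4,interpolation=cv2.INTER_CUBIC))
E
```

```text
side
red [228 206  11  28 193] [232.7 219.3]
blue [241 157  14  14 125] [247.4 165. ]
blue [306 215   5   4  14] [308.2 216.6]
blue [307 217  11  14  52] [312.1 223.5]
blue [316 219   8   8  31] [319.7 222.5]
blue [301 220   8   9  32] [304.5 224. ]
blue [314 228   5   5  18] [316.2 229.7]
dark [114  94   8   6  39] [297.6 196.2]
dark [ 11 119   9   7  50] [195.2 221.7]
dark [109 139  22  26  73] [299.2 256. ]
dark [ 85 140   9   8  58] [269.1 243.6]
top
red [200 187  37  26 287] [217.9 200.3]
blue [258 173  13   8  39] [263.8 177.7]
blue [302 234   6   5  24] [304.5 235.9]
blue [294 236   6   5  24] [296.7 238. ]
blue [286 238   6   5  22] [288.8 240.2]
blue [304 241   6   5  23] [306.3 242.7]
blue [296 243   6   5  24] [298.5 244.9]
blue [288 245   6   5  25] [290.6 247. ]
blue [306 247   6   5  23] [308.5 249.2]
blue [298 250   6   4  21] [300.4 251.4]
blue [290 252   6   5  23] [292.7 253.9]
dark [106  37   7   7  38] [288.9 140.4]
dark [30 58  7  7 39] [213.1 160.9]
dark [129 112   7   7  44] [312.1 215. ]
dark [ 51 134   7   7  41] [233.8 237. ]
```

View pics/b_side.png

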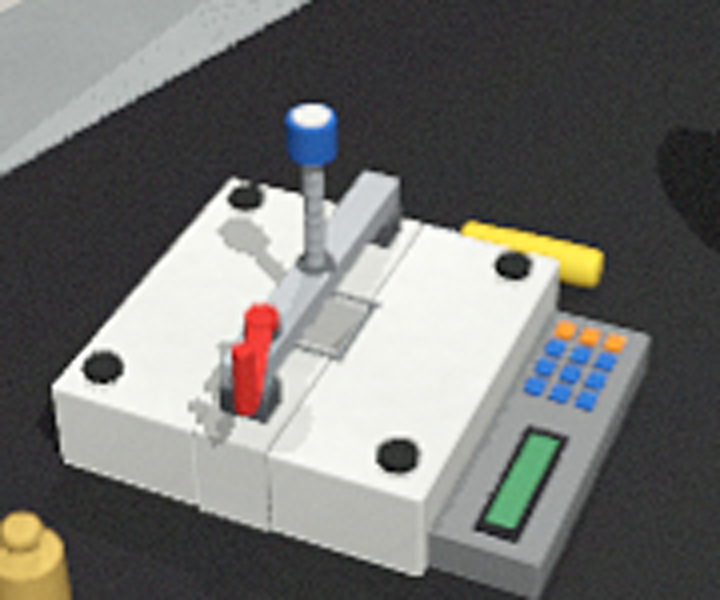

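View pics/b_top.png

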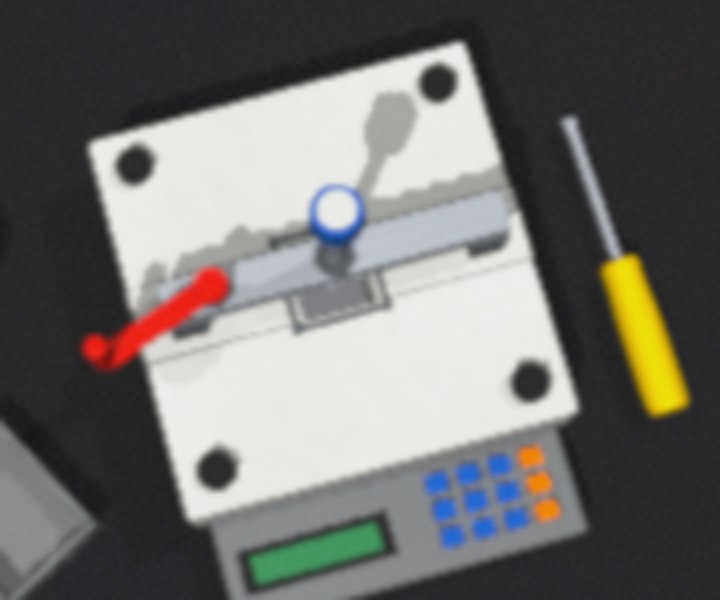

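The zoomed crops show the head's white-topped disc at top-view (264.2,172.7) and side-view (248,159.2). The post top is at top (204,207) and side (231.7,216.3), and the pivot boss at top (233,191.5). The four studs are clear in both views.

```bash
python3 - <<'E'
from h import *
from workcell import arm
S=arm.camera_params("side");T=arm.camera_params("top")
st={"a":((297.6,196.2),(312.1,215)),"b":((195.2,221.7),(213.1,160.9)),"c":((269.1,243.6),(233.8,237)),"d":((231.3,179.2),(288.9,140.4))}
P={}
for k,(s,t) in st.items():
    X,e=tri([ray(S,s),ray(T,t)]); P[k]=onz(T,t,70);print(k,X.round(1),round(e[0],1),P[k].round(1), onz(S,s,70).round(1))
c=sum(P.values())/4
yv=(P["b"]+P["c"]-P["a"]-P["d"])[:2]; xv=(P["b"]+P["d"]-P["a"]-P["c"])[:2]
print("stud centre",c.round(1),"yaw",np.arctan2(xv[1],xv[0]),np.arctan2(-yv[0],yv[1]), np.linalg.norm(xv)/2,np.linalg.norm(yv)/2)
for nm,s,t in(("headtop",(248,159.2),(264.2,172.7)),("headc",(247.9,164.2),(264,173.6)),("posttop",(231.7,216.3),(204,207)),("pivboss",(235.5,209.5),(233,191.5))):
    X,e=tri([ray(S,s),ray(T,t)]); print(nm,X.round(1),round(e[0],1))
print("post151",onz(T,(204,207),151),"piv115",onz(T,(233,191.5),115))
E
```

```text
a [545.1 -47.8  64.9] 0.0 [544.3 -47.2  70. ] [541.4 -42.3  70. ]
b [669.  181.1  64.4] 0.4 [667.7 180.7  70. ] [663.4 185.   70. ]
c [492.2 128.1  65.3] 0.3 [492.  128.1  70. ] [488.8 131.8  70. ]
d [721.2   4.4  64.9] 0.5 [719.9   5.1  70. ] [715.5   9.3  70. ]
stud centre [606.   66.6  70. ] yaw 0.2900271020181658 0.28948613496038345 183.27399252547445 183.0208094033774
headtop [606.5  63.3 202.3] 0.2
headc [607.7  63.3 188.8] 0.6
posttop [544.1 185.9 151.7] 0.9
pivboss [586.8 129.8 111.8] 0.2
post151 [545.01868886 186.51585559 151.        ] piv115 [586.30562301 129.69737266 115.        ]
```

The numbers agree: probe to pivot is 69.5 mm (expected 70), pivot to post 70.3 mm (expected 70). Gauge yaw is 0.296 rad, lever angle about 0.34 and head centre z about 190, all within the given ranges. Next I'll hover over the head and refine with the wrist camera.

```bash
cat >> h.py <<'E'
from scipy.spatial.transform import Rotation as Ro
def down(th):
    x=np.array([0,0,-1.]);z=np.array([np.cos(th),np.sin(th),0]);y=np.cross(z,x)
    return Ro.from_matrix(np.c_[x,y,z]).as_rotvec()
YAW=0.296
E
python3 - <<'E'
from h import *
from workcell import arm
q0=np.array(arm.read_joint_positions())
print(Ro.from_rotvec(arm.read_orientation()).as_matrix().round(2))
for th in (YAW,YAW+np.pi,YAW+np.pi/2,YAW-np.pi/2):
  for z in (270,115): 
    q=arm.ik([607,63,z],down(th)); print(round(th,2),z,None if q is None else np.round(q,2))
  # lever poses: jaw tangent
piv=np.array([586.5,129.8])
for a in(0.2,0.8,1.4):
  g=a+YAW; p=piv+70*np.array([-np.sin(g),np.cos(g)])
  for k in (0,np.pi):
    q=arm.ik([*p,122],down(g+k)); print("lev",a,k,None if q is None else np.round(q,2))
E
```

```text
[[-0.    0.94  0.34]
 [ 0.    0.34 -0.94]
 [-1.   -0.   -0.  ]]
0.3 270 [ 0.58  0.34 -0.93  1.46  0.27  1.48 -0.05]
0.3 115 [ 0.58  0.46 -0.92  1.66  0.39  1.21 -0.13]
3.44 270 [-1.06  0.41  1.22  1.52 -0.38  1.48 -2.69]
3.44 115 [-0.97  0.5   1.07  1.72 -0.46  1.21 -2.63]
1.87 270 [ 0.61  0.36 -0.97  1.46  0.29  1.48  1.51]
1.87 115 [ 0.65  0.51 -1.03  1.66  0.46  1.24  1.39]
-1.27 270 [ 0.58  0.34 -0.93  1.46  0.27  1.48 -1.62]
-1.27 115 [ 0.56  0.46 -0.89  1.66  0.37  1.21 -1.69]
lev 0.2 0 [ 0.48  0.46 -1.08  1.71  0.43  1.23 -0.2 ]
lev 0.2 3.141592653589793 [-1.33  0.5   1.22  1.77 -0.5   1.23 -2.62]
lev 0.8 0 [ 0.57  0.36 -1.08  1.8   0.34  1.18  0.48]
lev 0.8 3.141592653589793 [ 0.61  0.39 -1.13  1.8   0.37  1.19 -2.68]
lev 1.4 0 [ 0.65  0.3  -1.06  1.84  0.28  1.16  1.19]
lev 1.4 3.141592653589793 [ 0.62  0.28 -1.02  1.84  0.26  1.16 -1.93]
```

```bash
python3 - <<'E'
from h import *
from workcell import arm
arm.reach([607,63.3,300],down(YAW))
p=arm.camera_params("wrist"); im=arm.capture("wrist")
cv2.imwrite("pics/c_wrist.png",im[:,:,::-1])
print(arm.read_t(),arm.read_ee_pos(),arm.read_joint_positions(),arm.read_wrist_force())
np.savez("c.npz",**{k:np.array(v) for k,v in p.items()})
print("pred headtop",proj(p,[606.8,63.3,202]),"post",proj(p,[545,186.5,151]),"piv",proj(p,[586.4,129.7,115]))
E
```

```text
2.95 [607.18405764  61.99314261 299.70735281] [ 0.58384028  0.33667201 -0.93952732  1.40718383  0.2703526   1.53266644
 -0.04463458] [ 0.18199263 -0.41935143 -0.33807751]
pred headtop [258.58835853 192.59053984] post [235.92843934  52.91415094] piv [258.31777435 119.42300085]
```

View pics/c_wrist.png

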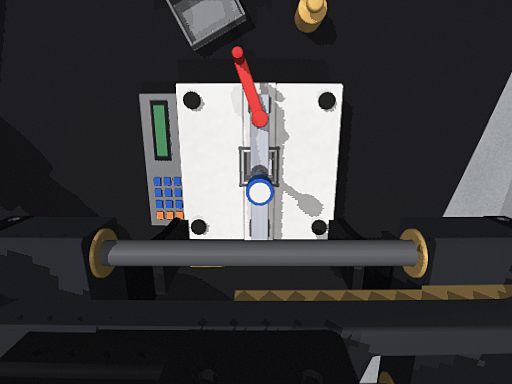

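The wrist view shows the head at about (260,192), the post top at (237,52) and the pivot boss at (260,119), within 1–2 px of the predictions. I'll extract them exactly.

```bash
python3 - <<'E'
from h import *
p=dict(np.load("c.npz"));p["k1"]=float(p["k1"])
im=cv2.imread("pics/c_wrist.png"); h=cv2.cvtColor(im,cv2.COLOR_BGR2HSV).astype(int)
H,S,V=h[...,0],h[...,1],h[...,2]
m=(((H>100)&(H<125)&(S>120)&(V>60))).astype(np.uint8)
m[:, :235]=0; m[:170]=0; m[215:]=0; m[:,290:]=0
c,_=cv2.findContours(m,cv2.RETR_CCOMP,cv2.CHAIN_APPROX_NONE)
for k in c: print("blue",cv2.minEnclosingCircle(k),cv2.boundingRect(k),len(k))
c=max(c,key=len)
# white top disc
w=((V>200)&(S<60)).astype(np.uint8); 
n,l,s,cc=cv2.connectedComponentsWithStats(w)
i=l[192,260]; print("white",s[i],cc[i]); u=cc[i]
print("headtop@202",onz(p,u,202),"@190",onz(p,u,190))
r=(((H<8)|(H>172))&(S>120)&(V>60))
for s,c,mm in comps(r,50): print(s,c)
r8=r.astype(np.uint8)*255
hc=cv2.HoughCircles(cv2.GaussianBlur(r8,(3,3),0),cv2.HOUGH_GRADIENT,1,20,param1=100,param2=7,minRadius=4,maxRadius=11)
print(hc)
cv2.imwrite("pics/d.png",cv2.resize(im[30:230,160:360],(800,800),interpolation=cv2.INTER_CUBIC)[:600])
E
```

```text
blue ((259.6428527832031, 189.5), 15.55940055847168) (246, 174, 28, 32) 84
blue ((259.43927001953125, 191.77935791015625), 11.772173881530762) (248, 181, 24, 23) 62
blue ((268.0, 180.0), 1.000100016593933) (267, 179, 3, 3) 4
white [249 183  22  20 332] [259.38855422 192.29819277]
headtop@202 [607.45846368  63.80596545 202.        ] @190 [608.39472016  60.89382177 190.        ]
[ 231   46   37   81 1011] [248.70227498  87.17903066]
[[[259.5 118.5   8. ]
  [238.5  52.5   7.4]]]
```

View pics/d.png

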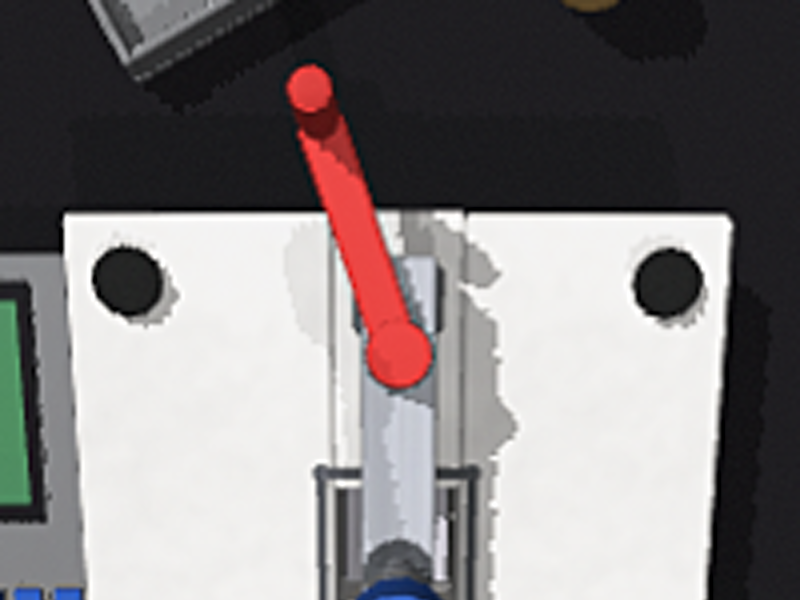

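```bash
python3 - <<'E'
from h import *
from workcell import arm
p=dict(np.load("c.npz"));p["k1"]=float(p["k1"])
a=onz(p,(237.5,52.5),151)[:2]; b=onz(p,(259.5,118.5),115)[:2]; print(a,b,np.linalg.norm(a-b))
print(arm.read_ee_pos())
arm.movel([607.2,63.6,171],down(YAW),rate=120)
arm.move_gripper(38)
arm.wait(0.2)
print(arm.read_t(),arm.read_ee_pos(),arm.read_finger_gap(),arm.read_wrist_force())
pp=arm.camera_params("wrist");im=arm.capture("wrist");cv2.imwrite("pics/e_wrist.png",im[:,:,::-1])
im=arm.capture("side");cv2.imwrite("pics/e_side.png",cv2.resize(im[110:300,150:350,::-1],None,fx=3,fy=3))
E
```

```text
[546.44616413 187.34783295] [587.45792202 131.15509319] 69.56714947900709
[607.18405764  61.99314261 299.70735281]
5.425 [607.20454676  63.63220013 171.01537457] 38.128049851088086 [-0.64394993  0.62408383 -0.69027251]
```

View pics/e_wrist.png

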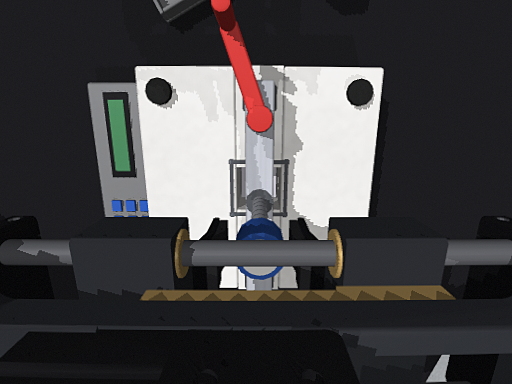

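View pics/e_side.png

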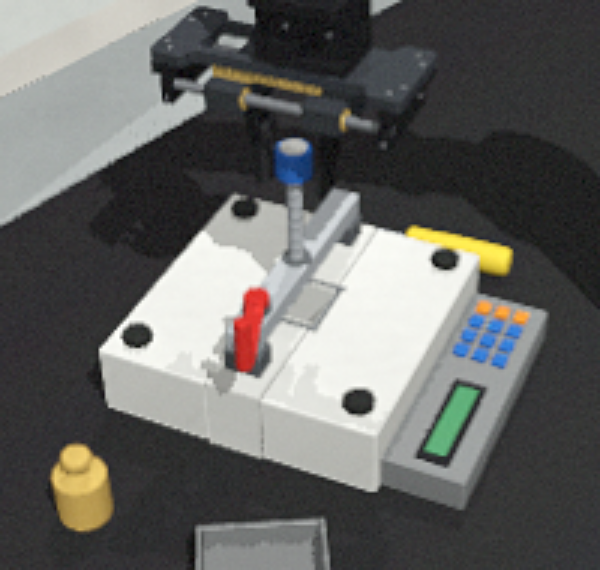

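The wrist view shows the head centred at x≈260 between the fingers. In the side view I'll check that the fingers line up with it in depth.

```bash
python3 - <<'E'
from h import *
from workcell import arm
S=arm.camera_params("side")
im=cv2.resize(arm.capture("side")[130:230,195:305,::-1],None,fx=6,fy=6,interpolation=cv2.INTER_CUBIC)
j=np.array([np.cos(YAW),np.sin(YAW),0])
for s in(-1,1):
  for z in(171,190,205):
    u=proj(S,np.array([607.2,63.6,z])+s*19*j); q=tuple(int(v) for v in ((u-[195,130])*6+2)); cv2.circle(im,q,3,(0,255,0),1)
u=proj(S,[607.2,63.6,190]);cv2.circle(im,tuple(int(v) for v in ((u-[195,130])*6+2)),4,(0,0,255),1)
cv2.imwrite("pics/f_side.png",im)
E
```

```text
(no output)
```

View pics/f_side.png

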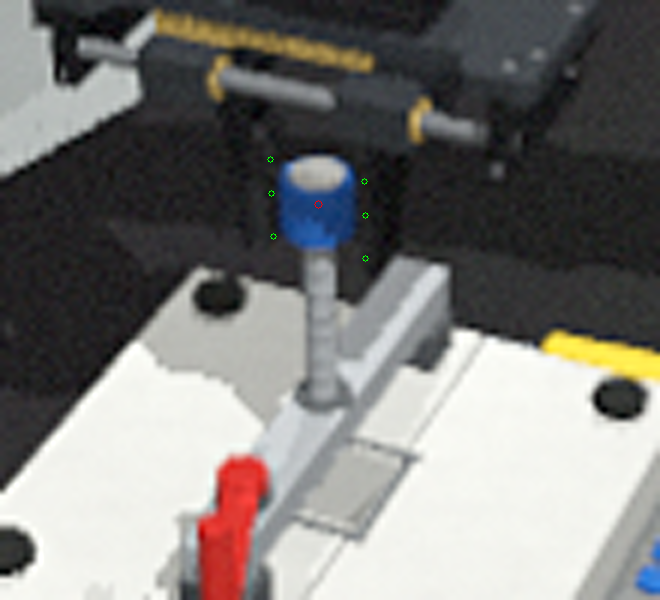

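The side view shows the fingers straddling the head, with the predicted centre (red ring) on it. Now I'll grip gently and check the side load.

```bash
python3 - <<'E'
from h import *
from workcell import arm
def F(n=8):
    L=[]
    for _ in range(n): arm.wait(0.03);L.append(arm.read_wrist_force())
    L=np.array(L); return L.mean(0).round(2),L.std(0).round(2)
print(F())
arm.move_gripper(20,6); print(arm.read_finger_gap(),arm.read_ee_pos(),F())
arm.move_gripper(20,25); print(arm.read_finger_gap(),arm.read_ee_pos(),F(),arm.read_t())
E
```

```text
(array([0.07, 0.03, 0.01]), array([0.29, 0.35, 0.35]))
27.35123190432838 [607.90978008  63.8399542  171.08624787] (array([ 4.2 ,  1.36, -2.64]), array([0.81, 0.57, 0.45]))
27.058209408956117 [607.90445977  63.83066177 171.0492975 ] (array([ 5.33,  1.42, -2.98]), array([0.61, 0.36, 0.16])) 6.9583
```

```bash
cat >> h.py <<'E'
def F(arm,n=8):
    L=[]
    for _ in range(n): arm.wait(0.03);L.append(arm.read_wrist_force())
    return np.array(L).mean(0).round(2)
E
python3 - <<'E'
from h import *
from workcell import arm
arm.movel([607.95,63.85,171.05],down(YAW),rate=10)
print(arm.read_ee_pos(),F(arm),arm.read_t())
E
```

```text
[607.90883241  63.81851175 171.06217512] [ 2.47  0.73 -1.34] 7.475
```

```bash
python3 - <<'E'
from h import *
from workcell import arm
arm.movel([608.55,64.03,171.0],down(YAW),rate=10)
print(arm.read_ee_pos(),F(arm),arm.read_wrist_torque(),arm.read_t())
E
```

```text
[607.93266845  63.84080728 171.03679375] [-1.81 -0.46  2.27] [-0.18300809  0.44940946 -0.04499463] 7.9917
```

```bash
python3 - <<'E'
from h import *
from workcell import arm
arm.movel([608.3,63.95,171.0],down(YAW),rate=10)
print(arm.read_ee_pos(),F(arm))
arm.movel([608.3,63.95,166.0],down(YAW),rate=12,max_force=6)
print(arm.read_ee_pos(),F(arm,4))
r=arm.movel([608.3,63.95,162.0],down(YAW),rate=12,max_force=5)
print(r,arm.read_ee_pos(),F(arm,4),arm.read_t())
E
```

```text
[607.940395    63.8309818  170.93118945] [-3.1  -1.14  2.08]
[607.98221294  63.81742979 165.43237343] [-3.47 -1.04 -1.24]
True [607.90145403  63.8289624  164.45426788] [3.15 0.68 2.2 ] 9.5833
```

```bash
python3 - <<'E'
from h import *
from workcell import arm
print(arm.read_ee_pos(),F(arm,4))
r=arm.movel([607.95,63.85,139.0],down(YAW),rate=25,max_force=14)
print(r,arm.read_ee_pos(),F(arm,6),arm.read_finger_gap(),arm.read_t())
for z in (138,137):
    arm.movel([607.95,63.85,z],down(YAW),rate=15)
    print(z,arm.read_ee_pos(),arm.read_wrist_force(),F(arm,4),arm.read_t())
E
```

```text
[607.87064192  63.8125199  164.3871453 ] [5.66 1.84 2.52]
False [607.8802523   63.81635056 138.69434052] [ 5.19  1.39 -0.13] 27.015345285688994 11.0333
138 [607.9109554   63.79869114 137.84106988] [ 5.28783342  1.05823117 -0.16901371] [5.22 1.49 0.73] 11.4167
137 [607.90575617  63.80160344 136.871912  ] [4.92914362 1.86565872 1.350352  ] [4.72 1.68 0.87] 11.8
```

```bash
python3 - <<'E'
from h import *
from workcell import arm
arm.movel([608.12,63.9,136],down(YAW),rate=12)
print(arm.read_ee_pos(),F(arm,4))
r=arm.movel([608.12,63.9,108],down(YAW),rate=10,max_force=4.5)
f=arm.read_wrist_force()
print(r,arm.read_ee_pos(),f,F(arm,4),arm.read_t())
E
```

```text
[607.91430244  63.78960284 135.85230561] [3.89 1.25 1.25]
True [607.94697229  63.84830464 121.07454018] [ 0.89557631 -0.53935304  0.90622016] [-0.02 -0.31  1.9 ] 13.85
```

```bash
python3 - <<'E'
from h import *
from workcell import arm
p=arm.read_ee_pos()
r=arm.movel([p[0],p[1],108],down(YAW),rate=8,max_force=4)
print(r,arm.read_ee_pos(),arm.read_wrist_force(),F(arm,5),arm.read_t())
im=arm.capture("side");cv2.imwrite("pics/g_side.png",cv2.resize(im[110:300,150:350,::-1],None,fx=3,fy=3))
E
```

```text
True [607.95632539  63.84580137 121.01591514] [-0.1524038  -0.41495438  3.66546015] [-0.15  0.04  3.79] 14.4083
```

```bash
python3 - <<'E'
from h import *
from workcell import arm
for z in (120.8,120.5):
    arm.movel([607.95,63.85,z],down(YAW),rate=8)
    print(z,arm.read_ee_pos()[2],arm.read_wrist_force().round(2),F(arm,6),arm.read_t())
    if F(arm,4)[2]>6.5: break
E
```

```text
120.8 120.9839300113981 [-1.33  0.17  5.49] [-1.11 -0.19  5.3 ] 14.9083
120.5 120.72347796480996 [-0.96  1.42  4.94] [-0.63 -0.12  5.33] 15.4917
```

View pics/g_side.png

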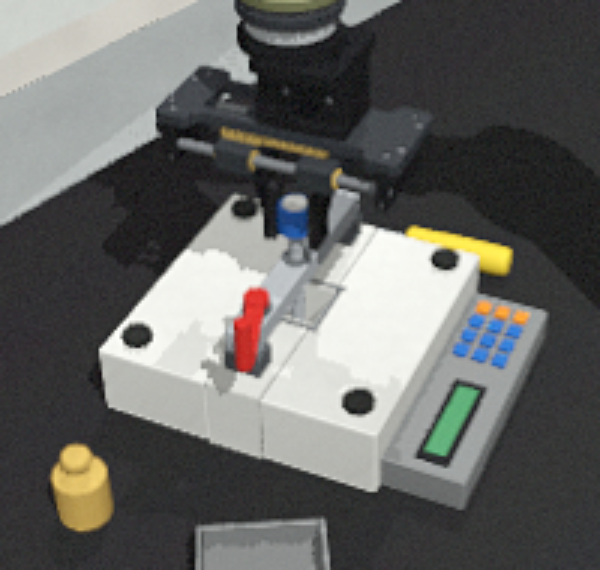

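```bash
python3 - <<'E'
from h import *
from workcell import arm
for z in (120.1,):
    arm.movel([607.95,63.85,z],down(YAW),rate=8)
    print(z,arm.read_ee_pos()[2],F(arm,12),arm.read_t())
E
```

```text
120.1 120.39983207287608 [-0.82 -0.32  5.85] 16.275
```

The 0.32 mm step raised the push by 0.5 N, which matches the 2 N/mm spring, so the tip is on the bottom. The push is now about 5.9 N, meaning roughly 1.7 mm pressed in. I'll ease off the load, open and retreat.

```bash
python3 - <<'E'
from h import *
from workcell import arm
arm.movel([607.95,63.85,120.4],down(YAW),rate=8)
print(arm.read_ee_pos(),F(arm,5))
arm.move_gripper(50)
print(arm.read_ee_pos(),F(arm,5),arm.read_finger_gap())
arm.movel([607.95,63.85,215],down(YAW),rate=120)
arm.movel([605,66,290],down(YAW),rate=150)
p=arm.camera_params("wrist");im=arm.capture("wrist");cv2.imwrite("pics/i_wrist.png",im[:,:,::-1])
np.savez("i.npz",**{k:np.array(v) for k,v in p.items()})
cv2.imwrite("pics/i_side.png",arm.capture("side")[:,:,::-1]);cv2.imwrite("pics/i_top.png",arm.capture("top")[:,:,::-1])
print(arm.read_t(),arm.read_ee_pos())
E
```

```text
[607.95877476  63.80439933 120.39981662] [-0.28  0.06  4.41]
[607.96110824  63.84476876 120.37767575] [0.14 0.31 0.17] 49.838187262448265
19.3167 [604.3854559   65.63811672 288.47071787]
```

View pics/i_wrist.png

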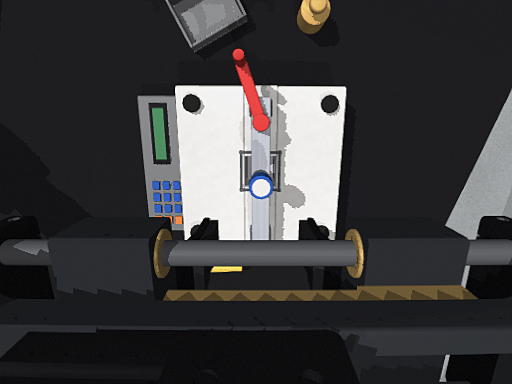

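View pics/i_side.png

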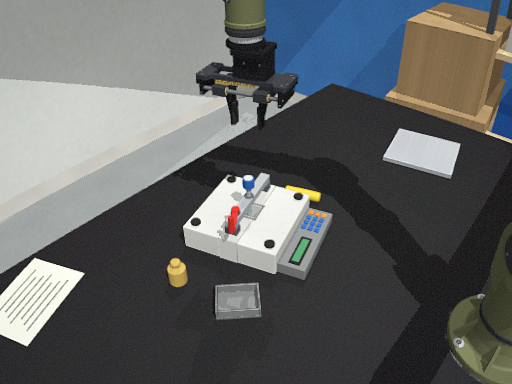

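Both views show the head lowered, standing free and undisturbed, with the lever untouched. Next I'll straddle the post with a 30 mm gap, the trailing finger pushing, and swing it round the arc.

```bash
cat >> h.py <<'E'
PIV=np.array([587.3,130.6])
def lev(a,off,z,r=70):
    g=a+YAW
    p=PIV+r*np.array([-np.sin(g),np.cos(g)])+off*np.array([-np.cos(g),-np.sin(g)])
    return [*p,z],down(g)
E
python3 - <<'E'
from h import *
from workcell import arm
arm.move_gripper(32)
P,o=lev(0.336,0,200); arm.movel(P,o,rate=150)
arm.wait(0.1);print(arm.read_ee_pos(),P)
P,o=lev(0.336,0,123); r=arm.movel(P,o,rate=90,max_force=5)
print(r,arm.read_ee_pos(),P,F(arm,4),arm.read_finger_gap(),arm.read_t())
cv2.imwrite("pics/j_side.png",cv2.resize(arm.capture("side")[130:280,150:350,::-1],None,fx=3,fy=3))
cv2.imwrite("pics/j_wrist.png",arm.capture("wrist")[:,:,::-1])
E
```

```text
[546.83060419 186.1889483  200.44030194] [np.float64(545.9468256485319), np.float64(187.0793322469121), 200]
False [546.36503418 187.38093232 123.5822747 ] [np.float64(545.9468256485319), np.float64(187.0793322469121), 123] [ 0.31 -0.29 -0.4 ] 31.867658352067203 22.4417
```

View pics/j_side.png

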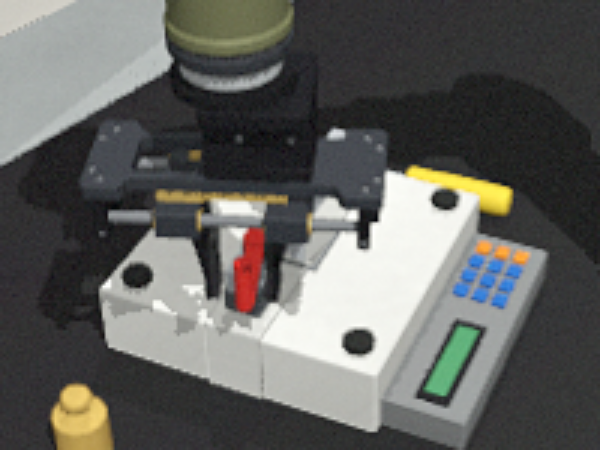

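View pics/j_wrist.png

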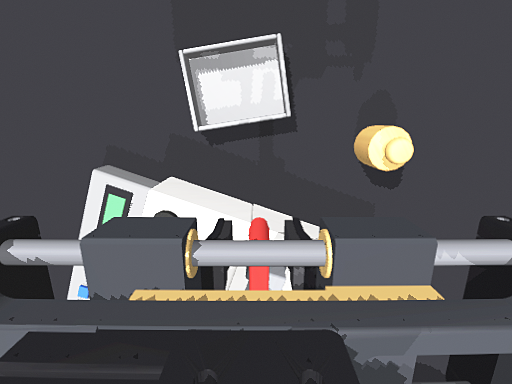

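Both views show the red post midway between the fingers, with no contact. Swinging now.

```bash
python3 - <<'E'
from h import *
from workcell import arm
for a in (0.5,0.75,1.0,1.2):
    P,o=lev(a,10,123); r=arm.movel(P,o,rate=60,max_force=12)
    print(a,r,arm.read_ee_pos().round(1),np.round(P,1),arm.read_wrist_force().round(1),round(arm.read_t(),2))
    if r: break
E
```

```text
0.5 False [530.5 172.1 123.1] [530.3 172.4 123. ] [-0.1 -0.2 -1. ] 23.05
0.75 False [521.8 156.9 123. ] [521.7 157.  123. ] [0.1 0.4 0.3] 23.49
1.0 False [517.3 140.1 123. ] [517.2 140.  123. ] [-0.3  0.2  0.6] 23.93
1.2 False [516.8 126.1 122.9] [516.7 125.9 123. ] [-0.5  0.1 -0.9] 24.32
```

```bash
python3 - <<'E'
from h import *
from workcell import arm
cv2.imwrite("pics/k_side.png",cv2.resize(arm.capture("side")[130:280,150:350,::-1],None,fx=3,fy=3))
cv2.imwrite("pics/k_wrist.png",arm.capture("wrist")[:,:,::-1])
E
```

```text
(no output)
```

View pics/k_side.png

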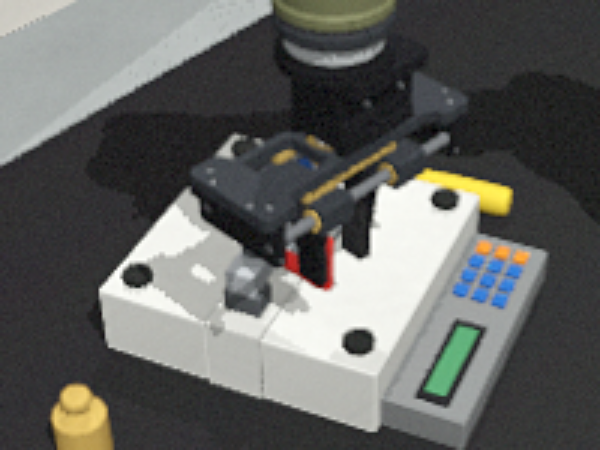

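View pics/k_wrist.png

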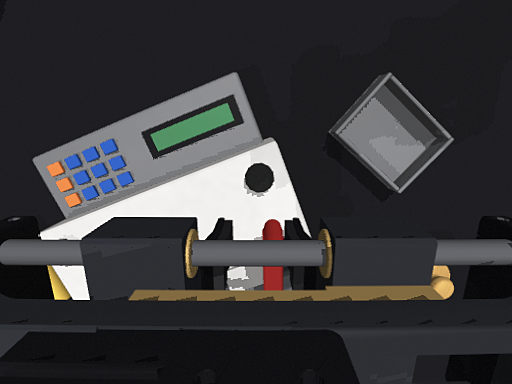

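The lever is following the trailing finger (red at (273,250) in the wrist view). Now I'll push on to the stop with a force limit.

```bash
python3 - <<'E'
from h import *
from workcell import arm
def ang():
    e=arm.read_ee_pos()[:2]-PIV; r2=e@e; off=10
    # tool = PIV+70 n + 10 t -> angle of e minus atan(off/r)
    return np.arctan2(-e[0],e[1])-np.arctan2(off,np.sqrt(max(r2-off**2,1)))-YAW
P,o=lev(1.33,10,123); r=arm.movel(P,o,rate=40,max_force=10);print(r,ang(),arm.read_wrist_force().round(1))
P,o=lev(1.62,10,123); r=arm.movel(P,o,rate=20,max_force=7)
print(r,ang(),arm.read_wrist_force().round(1),F(arm,4),arm.read_t())
E
```

```text
False 1.3279253388891912 [-0.5 -0.1  1.1]
True 1.3823051742979133 [-0.5  1.2  0.6] [0.01 0.47 0.19] 25.4333
```

```bash
python3 - <<'E'
from h import *
from workcell import arm
e0=arm.read_ee_pos()
P,o=lev(1.55,10,123); r=arm.movel(P,o,rate=15,max_force=7)
print(r,arm.read_ee_pos()-e0)
P,o=lev(1.39,0.5,123); arm.movel(P,o,rate=40)
P,o=lev(1.39,0.5,215); r=arm.movel(P,o,rate=120,max_force=8); print(r)
arm.movel([570,100,300],down(YAW+0.3),rate=200)
arm.wait(0.2)
p=arm.camera_params("wrist");cv2.imwrite("pics/l_wrist.png",arm.capture("wrist")[:,:,::-1])
np.savez("l.npz",**{k:np.array(v) for k,v in p.items()})
for n in("side","top"): cv2.imwrite(f"pics/l_{n}.png",arm.capture(n)[:,:,::-1])
print(arm.read_t())
a=cv2.imread("pics/l_side.png")[130:280,150:350];cv2.imwrite("pics/l_side2.png",cv2.resize(a,None,fx=3,fy=3))
E
```

```text
True [ 0.14654136  0.0679536  -0.27906717]
False
28.675
```

View pics/l_wrist.png

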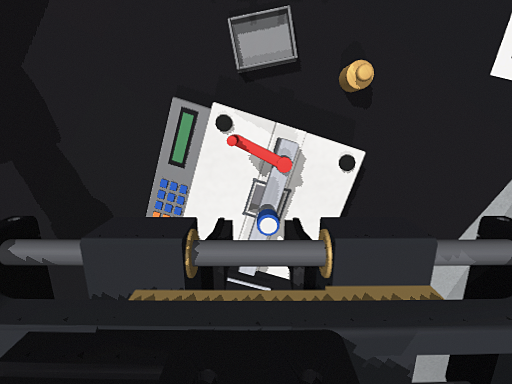

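View pics/l_side2.png

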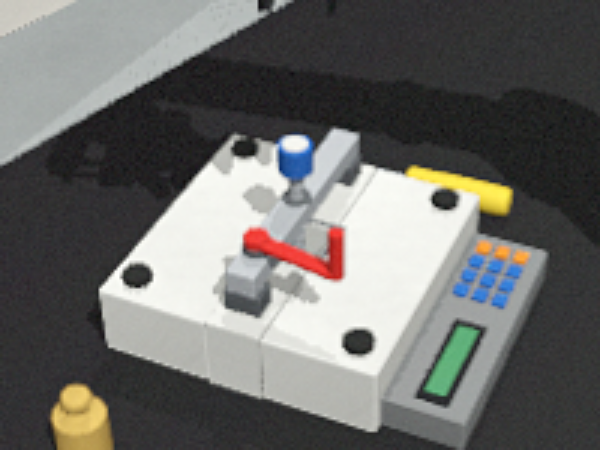

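The lever now lies across the scale: post at (232,141) and pivot at (285,164) in the wrist view. The head stands free. I'll measure the lever angle, the scale's shift and the head height against the earlier pictures.

```bash
python3 - <<'E'
from h import *
from workcell import arm
p=dict(np.load("l.npz"));p["k1"]=float(p["k1"])
a=onz(p,(232.5,141),151)[:2];b=onz(p,(284.8,164.5),115)[:2];d=a-b
print("lever",a,b,np.linalg.norm(d),"angle",np.arctan2(-d[0],d[1])-YAW)
def dark(n):
    g=cv2.cvtColor(cv2.imread(n),cv2.COLOR_BGR2GRAY)
    return [c+[180,100] for s,c,_ in comps((g<60)[100:280,180:340],25) if s[4]<65]
for v in("side","top"):
    for x in("a","l"): print(v,x,np.round(dark(f"pics/{x}_{v}.png"),1).tolist())
def head(n):
    h=cv2.cvtColor(cv2.imread(n),cv2.COLOR_BGR2HSV).astype(int);H,S,V=h[...,0],h[...,1],h[...,2]
    return [c.round(2) for s,c,_ in comps((H>100)&(H<125)&(S>130)&(V>60),30) if 230<c[0]<270 and 140<c[1]<200]
for v in("side","top"): print(v,head(f"pics/i_{v}.png"),head(f"pics/l_{v}.png"))
for n in("a","l"):
    h=cv2.cvtColor(cv2.imread(f"pics/{n}_top.png"),cv2.COLOR_BGR2HSV).astype(int);H,S,V=h[...,0],h[...,1],h[...,2]
    print(n,[(c.round(1),s[4]) for s,c,_ in comps((H>12)&(H<35)&(S>150)&(V>80),60)])
S=arm.camera_params("side");T=arm.camera_params("top")
print(tri([ray(S,head("pics/l_side.png")[0]),ray(T,(264,178))])[0])
E
```

```text
lever [518.97591879 123.23238701] [588.11538517 131.99475624] 69.69250265642462 angle 1.4008589630390251
side a [[297.6, 196.2], [195.2, 221.7], [269.1, 243.6]]
side l [[297.6, 196.2], [195.2, 221.7], [269.1, 243.6]]
top a [[288.9, 140.4], [213.1, 160.9], [312.1, 215.0], [233.8, 237.0]]
top l []
side [array([248.39, 183.68])] [array([248.39, 183.68])]
top [] []
a [(array([167.6, 186.9]), np.int32(289)), (array([340.7, 203.9]), np.int32(494))]
l [(array([167.5, 186.9]), np.int32(283)), (array([342.8, 199.4]), np.int32(199))]
[611.04500237  61.78100822 133.59130504]
```

```bash
python3 - <<'E'
from workcell import arm
print(arm.read_t(),arm.read_wrist_force()); arm.sign_off()
E
```

```text
28.675 [-0.44518268 -0.94171579 -0.62553135]
the job is handed in; nothing more can be done
```

The job is done and handed in at 28.7 s. The probe's tip rests on the bottom of the well, the lever is at its stop, and the robot is touching nothing.

**Probe:** I held the blue head and lowered it until the push read 5.9 N. That is about 3.3 N on the bottom, or roughly 1.7 mm pressed in. A 0.32 mm test step raised the push by 0.5 N, close to the spring's 2 N/mm, which confirms contact. I eased the push to 4.4 N and then let go.

**Lock:** I pushed the post round with one finger until it met the stop. A second push moved it no further. The wrist picture puts the lever at 1.40 rad.

**Checks:**
- **Probe and scale:** In the side view, the head did not move during the locking. Three of the scale's studs are at the same pixels as at the start.
- **Other items:** The weight is unmoved in the top view. I did not measure the tray, which only looked undisturbed.

**What disagreed or could not be checked:**
- **Side load:** My grip was about 1 mm off centre and put about 5 N sideways on the head. I reduced this by re-aiming, and it was near zero at contact.
- **Early stops:** Two of the force stops during the descent were set off mostly by this side load rather than by the bottom, so I relied on small steps and the vertical force.
- **Last top view:** The arm hid the studs and part of the driver, so I could not re-measure those there.

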